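Start toasting a burger bun

ROBOT

A 6-joint arm with a two-finger parallel gripper is mounted at the origin on a cart in front of the work surface, level with it; the furniture and walls round the work are solid. World frame = base frame: x ahead of the robot, y to its left, z up, the work surface at z = 0. Lengths are in m, angles in rad, forces in N, time in s.
With the tool pointing down it reaches from about 0.375 to 0.975 m from the base axis. Payload 3.8 kg.
Tool frame: the origin (TCP) lies midway between the tips of the shut fingers; the grasp point (between the pads) lies 19 mm behind it (arm.grip_point_offset is the distance from the TCP to the grasp point, in m); y points along the fingers, z is the direction in which the jaws open and shut, and the axes are right-handed (so a half turn about y gives the same grasp; the last joint's range is limited). The gripper opens to 85 mm and grips with 20 to 120 N. Pads are 22 mm wide; open, the fingers measure 114 mm over their backs; the gripper's body (76 mm by 85 mm) begins 54 mm behind the grasp point. The pads swing forward as they close: fully open they stand 13 mm farther back than shut.
Start: joints at [1.209, 0.264, 1.604, -0, 1.274, -0.037], TCP at [0.215, 0.64, 0.231] pointing down, gripper open.
Joint ranges: [-2.63, 2.63], [-0.94, 2.18], [0.31, 2.57], [-1.31, 4.45], [0, 2.66], [-2.55, 2.55]. Speed limits (rad/s): [2.57, 2.57, 3.14, 3.14, 3.14, 3.14].

INTERFACE

Orientations are given as a 3x3 rotation matrix whose columns are the frame's x, y, z axes.
In Python, from cell import arm gives the robot as it stands.
- The arm moves only by the shell command python3 -m pendant 'ROWS' [FORCE]. ROWS is JSON, a list of rows, each a list of 3 entries, a list of its own where there are three numbers: the shift along the tool's x, y, z in cm, then the turn about the tool's y in degrees, then the gripper's target within -1 to 1 (fully open at 1, half-way at 0, shut at -1). A call has 1 to 20 rows; each row shifts and turns the pose as measured when the row begins, along the tool's axes as they then stand; what a row does not reach is not made up. A row lasts 1/12 s, in which the tool goes at most 41.7 mm and 7.16 degrees, less where a joint would pass 70% of its speed; a pose out of reach is approached as far as the arm can. A call is refused whole if a number of a shift passes 4.17 or a number of a turn 7.16, either way. A call with a gripper value outside its range is refused whole. The fingers move at their own pace and stop on an object; FORCE is the grip in N (left out, the last holds). Time passes only in rows, so rows that do not move let the fingers close. It gives the time, the measured TCP pose, the force and the opening at its end, in the units of the state.
- arm.state(): the state, without advancing time (a new reading comes with each control period).
- arm.grab_frame(name): name is "side" or "top"; returns a dict with "color" (384x512x3 uint8, blue, green, red), "depth" (384x512 float32, m along the optical axis (not along the pixel's ray), 0 where there is no reading), "camera_matrix" (3x3 intrinsics, pixels), "R" (3x3) and "t" (3): a world point X has camera coordinates R X + t. Camera axes: x right, y down, z forward; pixel columns grow to the right and rows downward; lengths in m; the calibration is good to about 2 mm. A picture is of the moment at which its call begins.
- arm.finish_job(): hands the job in, once; it reports no verdict.
The state is a dict: "time_s": time; "q": joint angles; "joint_velocities": joint speeds; "joint_torque": joint torques, N m; "position": TCP position; "orientation": TCP orientation; "wrist_force": force on the tool from outside, world axes, zero at the start; "ft_torque": the same for the moment, N m; "grip_width": finger opening in m.
Only numpy, scipy, OpenCV 4.12 (cv2) and the standard library are available. Lean on these libraries where they do the work, as an engineer would, in place of code of your own. Each camera call takes 0.05 s, during which the arm holds its last target. There are 200 camera calls.

TASK

Start the toaster for the burger bun that stands in its two left slots: switch the toaster on at the red rocker in the middle of its top (push the rear end, with the white bar, down), then push the left lever all the way down until it stays down by itself, then press the left amber bun key fully in and let it go. Do it all by pressing with the closed fingers; do not touch the bun halves, do not press the red stop keys or use the right-hand lever and key, and leave everything else on the worktop where it stands.

Things in the scene. Friction and masses are not known exactly. Their poses are not given: they have to be found in the camera images.
- toaster: four-slot toaster fixed to the worktop, 280 wide (y), 270 deep (x), 180 high, black plastic ends, steel middle. Origin: centre of its underside; x points from its front (control) face at x = -135 to its rear, y to the robot's left, z up; yaw within 0.2 rad. Keys and rocker lie in one row along the top's front edge at x = -98; slots 34 wide, x -60 to +85, at y = +100, +45, -45, -100.
- rocker_on_end (a point): point on the rear half of the red power rocker (half with the white bar), 13.5 mm behind its pivot: press straight down here to switch on. Rocker 40 long (toaster x) by 22 wide, shallow V, centred at y = 0. Off, this point is about 12 mm above the toaster's top; pressed it goes down about 5 mm. It snaps over half-way and stays; takes about 5 N.
- power_rocker (a joint): angle of the power rocker: 0 = off (rear end up), 0.40 rad = on (rear end down). It starts off and rests only at either end.
- lever_left_top (a point): centre of the flat top of the left lever's grey knob (34 deep in toaster x, 44 wide in y, 16 thick, rounded), at toaster y = +72.5, 31 mm in front of its front face, 155 above the worktop at rest. Push it straight down. The right lever is alike at y = -72.5.
- lever_left (a joint): how far the left lever and the rack of the two left slots are down: 0 = up, 0.042 m = fully down at the stop (knob top 113 above the worktop). Springs push up with about 3 N at the top, 10 N at 15 mm, falling to nothing at about 35 mm; past that it is drawn down and stays down by itself. Let go earlier, it rises again.
- lever_right (a joint): the same for the right lever; it starts up (0).
- bun_key_left_top (a point): centre of the top of the left amber bun key, a rounded rectangular push key 20 (x) by 24 (y) at toaster x = -98, y = +100, standing 7 above the toaster's top, dark bun mark on it. Travel 5 mm straight down, about 5 N when fully in; it springs back.
- bun_key_left (a joint): travel of the left amber bun key: 0 = out, 0.005 m = fully in.
- bun_key_right (a joint): travel of the right amber bun key (toaster y = -100), 0 to 0.005 m.
- stop_key_left (a joint): travel of the left red stop key (same size, white square mark, toaster y = +55, between left bun key and rocker), 0 to 0.005 m.
- stop_key_right (a joint): travel of the right red stop key (toaster y = -55), 0 to 0.005 m.
- bun_crown: domed brown upper half of a burger bun, a disc 94 across, 27 thick, standing on edge in the leftmost slot. Origin: its lowest point; y along its thickness, z up. It stands loose on the slot's rack, 120 above the worktop, its top 34 above the toaster's top, and goes down with the left lever.
- bun_heel: flat golden lower half of the bun, a disc 94 across and 22 thick standing on edge in the second slot from the left. Origin and heights as for bun_crown.
- tongs: pair of steel tongs with blue tips, 282x42x18, lying flat in front of the toaster. Origin: centre of its underside. A bystander.
- kitchen_timer: round white wind-up timer with a black bar on its dial, 74 across, 50 high. Origin: centre of its underside. A bystander.
- ramekin: white round ramekin, 72 across, 45 high. Origin: centre of its underside. A bystander.
- salt_pot: steel salt pot with a lid, 116x96x86. Origin: centre of its underside. A bystander.
- pepper_mill: wooden pepper mill with a crank on top, 56x80x152. Origin: centre of its underside. A bystander.
There are look-alikes about, which are no part of the job. Leave any green look-alike of the bun_heel alone.

How it is judged:
On the way, in this order (a step that is already met when the one before it is completed fails the run):
1. the power rocker is switched on while the left lever is still up (value of joint power_rocker above 0.32 rad and value of joint lever_left below 0.01 m), for 0.1 s.
2. the left lever is fully down and has taken both bun halves down with it, the bun key not yet pressed (value of joint lever_left above 0.038 m and z of each of bun_crown, bun_heel in the frame of toaster below 0.086 m and value of joint power_rocker above 0.32 rad and value of joint bun_key_left below 0.002 m), for 0.2 s.
3. the left amber bun key is pressed in, the lever staying down (value of joint bun_key_left above 0.0038 m and value of joint lever_left above 0.038 m and z of each of bun_crown, bun_heel in the frame of toaster below 0.086 m), for 0.05 s.
At the end, for the whole second after the job is handed in: The rocker is on (over 0.32 rad), the left lever stays down (over 38 mm) with both bun halves down in their slots (lowest point under 86 mm above the worktop) and at rest, the right lever is up (under 4 mm) and the left bun key is out again (under 1.5 mm) (value of joint power_rocker above 0.32 rad and value of joint lever_left above 0.038 m and z of each of bun_crown, bun_heel in the frame of toaster below 0.086 m and value of joint lever_right below 0.004 m and value of joint bun_key_left below 0.0015 m and linear speed of each of bun_crown, bun_heel below 0.02 m/s); the robot touches nothing.
It fails at once if the left lever is pushed down before the toaster is switched on (value of joint lever_left above 0.015 m and value of joint power_rocker below 0.2 rad).
It fails at once if the left bun key is pressed before the lever is down (value of joint bun_key_left above 0.003 m and value of joint lever_left below 0.036 m).
It fails at once if a red stop key, the right bun key or the right lever is pressed (value of joint any of stop_key_left, stop_key_right, bun_key_right above 0.0025 m or value of joint lever_right above 0.012 m).
It fails at once if a bun half is touched by the robot, or lifted more than 15 mm off its place (contact force between any of the fingers, the arm and bun_crown above 1 N or contact force between any of the fingers, the arm and bun_heel above 1 N or z of any of bun_crown, bun_heel in the frame of toaster above 0.135 m).
It fails at once if a bystander is moved by more than 30 mm (distance of any of tongs, kitchen_timer, ramekin, salt_pot, pepper_mill from where it was at the start of the episode above 0.03 m).
It also fails if it takes over 48 s, if anything falls off the work surface, if the arm or the gripper's body presses on something with over 40 N, if the wrist force passes 120 N, or if a joint passes its speed limit or range.

## Working session

There is one attempt and no reset: what is moved stays moved. The work goes in short steps, Python scripts to look and compute and a shell command to move; the robot and the scene stay as the last step left them, time stands still between calls to the robot, and variables do not carry over. Pictures are saved under pics/ and viewed, on a budget of 10 in all, crops included, one or two more only if the job needs it, and the job is handed in when it is done.

```bash
mkdir -p pics; cat > h.py <<'E'
import numpy as np, cv2
from cell import arm
def grab(n,tag):
    f=arm.grab_frame(n); cv2.imwrite(f'pics/{tag}.png',f['color']); np.savez(f'pics/{tag}.npz',**f); return f
def load(tag): return dict(np.load(f'pics/{tag}.npz'))
def world(f,u,v,d=None):
    if d is None:
        p=f['depth'][v-1:v+2,u-1:u+2]; d=np.median(p[p>0]) if (p>0).any() else 0
    K=f['camera_matrix']; c=np.linalg.inv(K)@[u,v,1]*d
    return f['R'].T@(c-f['t'])
E
python3 - <<'E'
from h import *
a=grab('top','top0');b=grab('side','side0')
cv2.imwrite('pics/both0.png',cv2.resize(np.vstack([a['color']]),(800,600)))
cv2.imwrite('pics/s0.png',cv2.resize(b['color'],(800,600)))
for f in(a,b): print(-f['R'].T@f['t'],f['R'].round(2).tolist())
s=arm.state();print(s['position'],s['orientation'],s['time_s'],s['wrist_force'])
E
```

```text
[ 0.03058101 -0.23902085  1.5949481 ] [[0.42, -0.91, 0.01], [-0.85, -0.39, -0.36], [0.33, 0.15, -0.93]]
[ 0.45613721 -1.19326724  0.99169714] [[1.0, -0.08, 0.02], [-0.03, -0.59, -0.81], [0.07, 0.8, -0.59]]
[0.21517986 0.63909303 0.23008935] [[ 9.47713168e-01 -6.86251730e-04  3.19122672e-01]
 [-3.19123407e-01 -1.88679693e-03  9.47711291e-01]
 [-4.82488350e-05 -9.99997985e-01 -2.00714128e-03]] 0.1 [0.33879624 0.13997388 0.23149469]
```

View pics/both0.png

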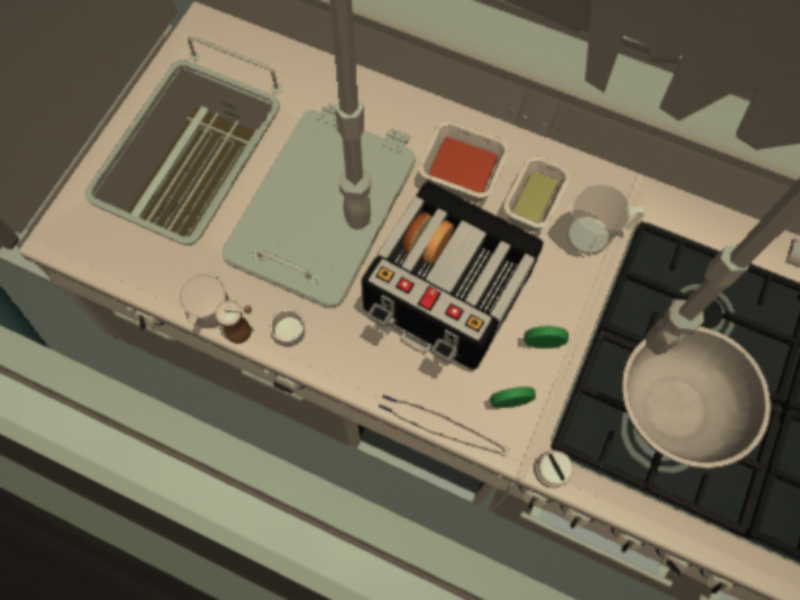

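View pics/s0.png

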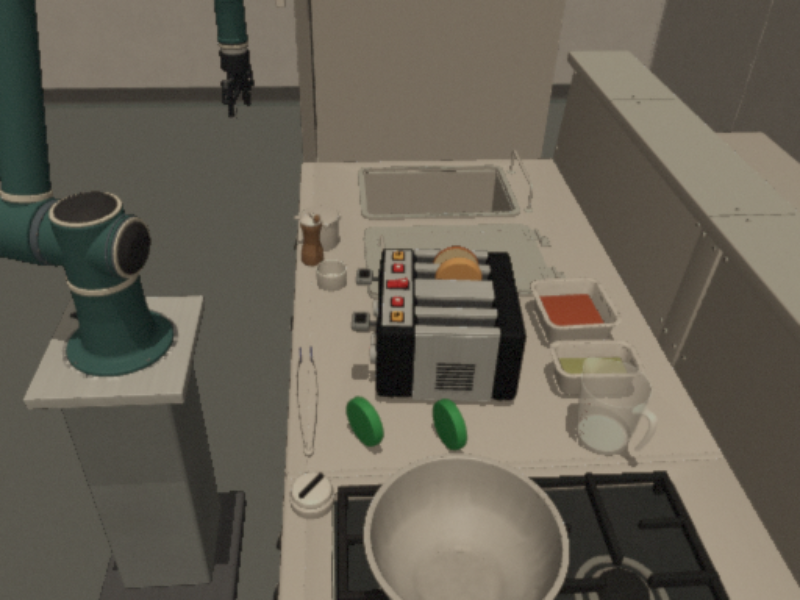

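The top view shows the toaster with its row of controls, in 800x600 pixels:

| Thing | Pixel |
|---|---|
| left bun key | (385,273) |
| left stop key | (405,284) |
| rocker | (430,298) |
| right stop key | (453,311) |
| right bun key | (475,322) |
| left lever knob | (380,310) |
| right lever knob | (445,350) |

The look-alikes are the right-hand key and lever, the two stop keys and the two green discs at (546,337) and (513,397). The robot's left is image left, the side with the brown bun, so I choose the left key and lever there. I'll check this in a close crop.

```bash
python3 - <<'E'
from h import *
a=load('top0');b=load('side0')
A=cv2.resize(a['color'][110:240,225:355],(600,600),interpolation=cv2.INTER_CUBIC)
cv2.imwrite('pics/cropA.png',A)
B=cv2.resize(b['color'][150:260,220:340],(720,660)[:2] if 0 else (654,600),interpolation=cv2.INTER_CUBIC)
cv2.imwrite('pics/cropB.png',B)
E
```

```text
(no output)
```

View pics/cropA.png

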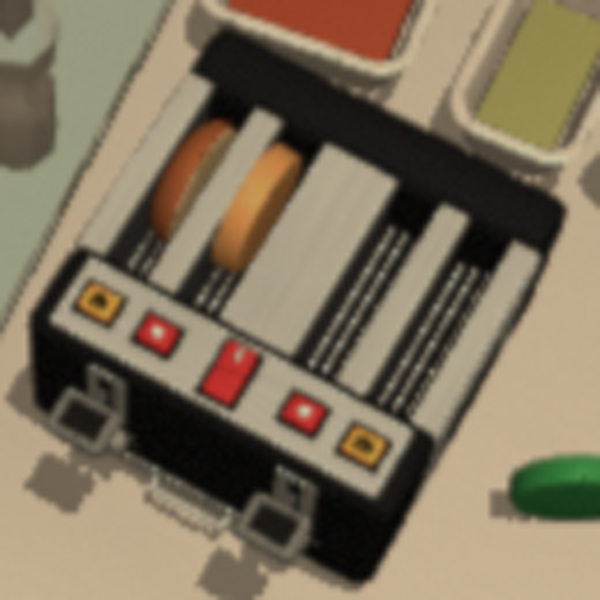

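View pics/cropB.png

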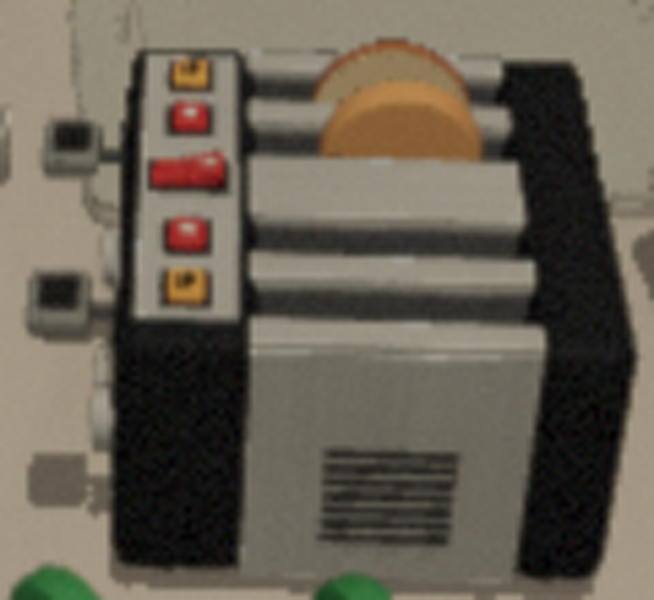

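The crops confirm the choice: both bun halves are in the slots on the left key's side. Crop A has the left bun key at (100,302), the rocker's white bar at (238,356) and the left knob at (84,418). Crop B has the left bun key at (190,73) and the left knob at (71,140).

```bash
python3 - <<'E'
from h import *
from scipy.optimize import least_squares
a=load('top0');b=load('side0')
N=['bunL','stopL','stopR','bunR','levL','levR','rock']
A=np.array([(100,302),(158,334),(304,411),(364,445),(84,418),(272,525),(230,374)],float)
B=np.array([(190,73),(190,117),(187,236),(186,287),(71,140),(61,296),(188,172)],float)
A=np.c_[225+(A[:,0]+.5)*130/600-.5,110+(A[:,1]+.5)*130/600-.5]
B=np.c_[220+(B[:,0]+.5)*120/654-.5,150+(B[:,1]+.5)*110/600-.5]
M=np.array([(-98,100,187),(-98,55,187),(-98,-55,187),(-98,-100,187),(-166,72.5,155),(-166,-72.5,155),(-98,0,188)])/1e3
P=[f['camera_matrix']@np.c_[f['R'],f['t']] for f in(a,b)]
X=cv2.triangulatePoints(P[0],P[1],A.T,B.T);X=(X[:3]/X[3]).T
for n,x,p,q in zip(N,X,A,B): print(n,x.round(4),'depth:',world(a,*p.round().astype(int)).round(3),world(b,*q.round().astype(int)).round(3))
def T(p):
    c,s=np.cos(p[2]),np.sin(p[2]); return M@np.array([[c,s,0],[-s,c,0],[0,0,1]])+[p[0],p[1],0]
r=least_squares(lambda p:(T(p)-X)[:,:2].ravel(),[.6,0,0]); print(r.x,((T(r.x)-X)*1e3).round(1))
p=r.x; M=np.array([(-84.5,0,192),(-166,72.5,155),(-98,100,187)])/1e3
print(T(p).round(4))
for f,n in((a,'a'),(b,'b')):   # worktop height check, tongs
    print(world(f,*((300,250) if n=='a' else (210,290))))
E
```

```text
bunL [0.5813 0.028  0.1824] depth: [0.578 0.027 0.191] [0.579 0.019 0.188]
stopL [ 0.5772 -0.0165  0.1817] depth: [ 0.574 -0.018  0.189] [ 0.575 -0.023  0.186]
stopR [ 0.5672 -0.1261  0.1805] depth: [ 0.564 -0.125  0.186] [ 0.565 -0.137  0.188]
bunR [ 0.5624 -0.1709  0.181 ] depth: [ 0.559 -0.17   0.189] [ 0.562 -0.177  0.187]
levL [0.5115 0.0076 0.1517] depth: [0.512 0.007 0.155] [0.511 0.004 0.155]
levR [ 0.4979 -0.1358  0.1493] depth: [ 0.497 -0.137  0.156] [ 0.499 -0.142  0.154]
rock [ 0.5711 -0.0715  0.1826] depth: [ 0.568 -0.071  0.186] [ 0.571 -0.076  0.187]
[ 0.66952496 -0.08054489 -0.09595843] [[ 0.3  0.3  4.6]
 [ 0.1  0.1  5.3]
 [-0.5  0.2  6.5]
 [ 0.   0.2  6. ]
 [-0.2 -0.1  3.3]
 [-0.5 -1.   5.7]
 [ 0.9  0.3  5.4]]
[[ 0.5854 -0.0724  0.192 ]
 [ 0.5112  0.0075  0.155 ]
 [ 0.5816  0.0284  0.187 ]]
[ 0.4840713  -0.21098739  0.00052072]
[ 4.31701785e-01 -3.28355510e-01 -1.25947927e-05]
```

```bash
python3 -m pendant '[[[0,-1,0],-6.5,-1],[[0,-1,0],-6.6,-1],[[0,-0.5,0],0,-1],[[0,0,0],0,-1],[[0,0,0],0,-1],[[0,0,0],0,-1]]' 20; python3 -m pendant '[[[2,0,-3.0],0,-1],[[2,0,-3.0],0,-1],[[2,0,-3.0],0,-1],[[2,0,-3.0],0,-1],[[2,0,-3.0],0,-1],[[2,0,-3.0],0,-1],[[2,0,-3.0],0,-1],[[2,0,-3.0],0,-1],[[2,0,-3.0],0,-1],[[2,0,-3.0],0,-1]]'
```

```text
time_s: 0.6
position: [0.2143, 0.6368, 0.2509]
orientation: [[0.996, -0.004, 0.094], [-0.094, -0.01, 0.995], [-0.003, -1.0, -0.01]]
wrist_force: [-0.0, 0.5, 0.3]
grip_width: 0.0121
time_s: 1.43
position: [0.3834, 0.3096, 0.2453]
orientation: [[0.995, -0.009, 0.099], [-0.099, -0.013, 0.995], [-0.007, -1.0, -0.014]]
wrist_force: [1.4, 0.3, 0.3]
grip_width: -0.0002
```

```bash
cat > d.py <<'E'
from h import *
s=arm.state();R=np.array(s['orientation']);p=np.array(s['position'])
for n,t in dict(rock=(.5838,-.0722,.192),lev=(.5015,.0083,.155),bun=(.580,.0285,.187)).items(): print(n,(R.T@(np.array(t)-p)*100).round(2),'cm tool')
print(s['time_s'],p.round(4),np.array(s['wrist_force']).round(1),s['grip_width'],'yaw',np.arctan2(R[1,0],R[0,0]).round(3))
E
python3 d.py
```

```text
rock [ 23.76   5.65 -35.93] cm tool
lev [ 14.8    9.32 -28.69] cm tool
bun [ 22.39   6.02 -25.95] cm tool
1.4333 [0.3834 0.3096 0.2453] [1.4 0.3 0.3] -0.0001826208447895105 yaw -0.099
```

```bash
python3 -m pendant '[[[2,0,-3.0],0,-1],[[2,0,-3.0],0,-1],[[2,0,-3.0],0,-1],[[2,0,-3.0],0,-1],[[2,0,-3.0],0,-1],[[2,0,-3.0],0,-1],[[2,0,-3.0],0,-1],[[2,0,-3.0],0,-1],[[2,0,-3.0],0,-1],[[2,0,-3.0],0,-1],[[2,0,-3.0],0,-1],[[0,0,0],0,-1]]'; python3 d.py
```

```text
time_s: 2.43
position: [0.5711, -0.0679, 0.2437]
orientation: [[0.992, -0.009, 0.124], [-0.124, -0.015, 0.992], [-0.007, -1.0, -0.016]]
wrist_force: [0.8, -0.0, -0.4]
grip_width: 0.0001
rock [ 1.36  5.16 -0.18] cm tool
lev [-7.78  8.82  6.84] cm tool
bun [-0.27  5.51  9.77] cm tool
2.4333 [ 0.5711 -0.0679  0.2437] [ 0.8 -0.  -0.4] 8.83654233945638e-05 yaw -0.125
```

```bash
python3 -m pendant '[[[0.7,1,-0.1],-1.6,-1],[[0.6,1,-0.1],0,-1],[[0,1,0],0,-1],[[0,0,0],0,-1]]'; python3 d.py; python3 - <<'E'
from h import *
a=grab('top','top1');b=grab('side','side1')
A=cv2.resize(a['color'][140:220,235:315],(400,400),interpolation=cv2.INTER_CUBIC)
B=cv2.resize(b['color'][130:210,220:300],(400,400),interpolation=cv2.INTER_CUBIC)
cv2.imwrite('pics/c1.png',np.hstack([A,B]))
E
```

```text
time_s: 2.77
position: [0.5836, -0.0744, 0.2102]
orientation: [[0.994, -0.012, 0.107], [-0.107, -0.015, 0.994], [-0.01, -1.0, -0.016]]
wrist_force: [-0.4, -0.1, -1.3]
grip_width: -0.0001
rock [0.02 1.82 0.25] cm tool
lev [-8.99  5.5   7.44] cm tool
bun [-1.43  2.18 10.23] cm tool
2.7667 [ 0.5836 -0.0744  0.2102] [-0.4 -0.1 -1.3] -0.00011475992070310141 yaw -0.107
```

View pics/c1.png

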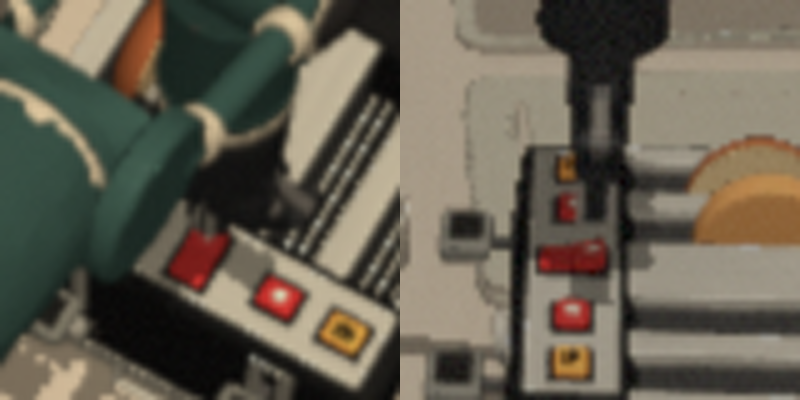

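The side crop shows the closed tips at (595,215), right over the rocker's rear half at (592,245). I'll press now.

```bash
python3 -m pendant '[[[0,0.9,0.2],0.5,-1],[[0,0.6,0],0,-1],[[0,0.5,0],0,-1],[[0,0.4,0],0,-1]]'; python3 d.py
```

```text
time_s: 3.2
position: [0.586, -0.0703, 0.1895]
orientation: [[0.994, -0.003, 0.113], [-0.113, -0.016, 0.993], [-0.001, -1.0, -0.016]]
wrist_force: [0.6, -0.5, 2.3]
grip_width: 0.0004
rock [-0.19 -0.24 -0.21] cm tool
lev [-9.28  3.35  6.91] cm tool
bun [-1.71  0.1   9.76] cm tool
3.2 [ 0.586  -0.0703  0.1895] [ 0.6 -0.5  2.3] 0.0004028856885064535 yaw -0.113
```

```bash
python3 -m pendant '[[[-0.1,0.3,-0.1],0,-1],[[0,0.3,0],0,-1],[[0,0.3,0],0,-1]]'; python3 d.py;python3 -m pendant '[[[0,0.4,0],0,-1],[[0,0.3,0],0,-1]]'; python3 d.py
```

```text
time_s: 3.45
position: [0.5853, -0.0708, 0.1862]
orientation: [[0.994, -0.0, 0.112], [-0.112, -0.016, 0.994], [0.002, -1.0, -0.016]]
wrist_force: [-7.3, -0.2, 18.2]
grip_width: 0.0
rock [-0.14 -0.57 -0.17] cm tool
lev [-9.22  3.    6.97] cm tool
bun [-1.65 -0.24  9.8 ] cm tool
3.45 [ 0.5853 -0.0708  0.1862] [-7.3 -0.2 18.2] 3.3566844044515535e-07 yaw -0.113
time_s: 3.62
position: [0.5853, -0.0708, 0.1864]
orientation: [[0.994, 0.002, 0.112], [-0.112, -0.016, 0.994], [0.003, -1.0, -0.016]]
wrist_force: [-4.9, 0.3, 9.6]
grip_width: -0.0002
rock [-0.14 -0.56 -0.17] cm tool
lev [-9.23  2.99  6.97] cm tool
bun [-1.65 -0.23  9.8 ] cm tool
3.6167 [ 0.5853 -0.0708  0.1864] [-4.9  0.3  9.6] -0.0001762877684474177 yaw -0.112
```

```bash
python3 -m pendant '[[[0,-1.5,0],0,-1],[[0,-2,0],0,-1],[[0,-1,0],-0.9,-1],[[-3,0,2.3],0,-1],[[-3,0,2.3],0,-1],[[-3,0,2.3],0,-1],[[-0.2,0,0.2],0,-1]]'; python3 d.py;  python3 - <<'E'
from h import *
a=grab('top','top2');b=grab('side','side2')
A=cv2.resize(a['color'][140:220,235:315],(400,400),interpolation=cv2.INTER_CUBIC)
B=cv2.resize(b['color'][130:210,210:290],(400,400),interpolation=cv2.INTER_CUBIC)
cv2.imwrite('pics/c2.png',np.hstack([A,B]))
E
```

```text
time_s: 4.2
position: [0.4977, 0.01, 0.2316]
orientation: [[0.995, 0.001, 0.098], [-0.098, -0.016, 0.995], [0.002, -1.0, -0.016]]
wrist_force: [-0.9, 0.9, -0.6]
grip_width: -0.0001
rock [ 9.36  4.1  -7.27] cm tool
lev [ 0.37  7.66 -0.01] cm tool
bun [8.   4.44 2.72] cm tool
4.2 [0.4977 0.01   0.2316] [-0.9  0.9 -0.6] -0.00011494382474212648 yaw -0.098
```

View pics/c2.png

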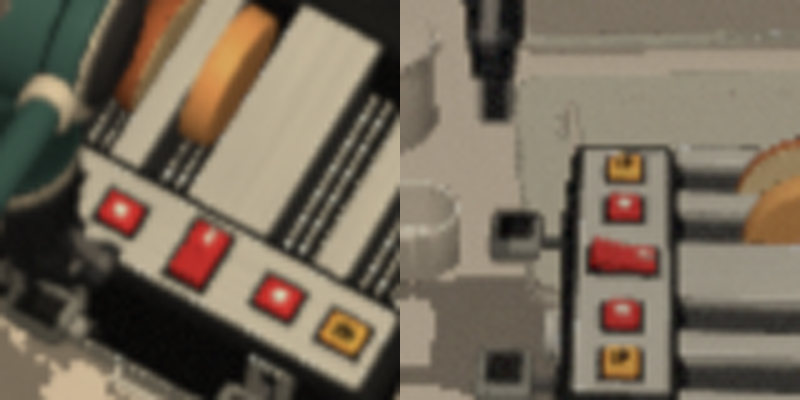

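The rocker now leans rear end down, at crop (622,257). The tips at (497,118) are 9-14 mm short of the knob's centre at (517,232), as I intended. Going down.

```bash
python3 -m pendant '[[[0.4,2,0],0,-1],[[0.1,2,0],0,-1],[[0,2,0],0,-1],[[0,0.5,0],0,-1]]'; python3 d.py
```

```text
time_s: 4.63
position: [0.5136, 0.0035, 0.1695]
orientation: [[0.995, 0.017, 0.096], [-0.095, -0.02, 0.995], [0.019, -1.0, -0.019]]
wrist_force: [-0.9, -0.6, -0.5]
grip_width: -0.0001
rock [ 7.75 -1.97 -6.91] cm tool
lev [-1.28  1.42  0.38] cm tool
bun [ 6.4  -1.69  3.09] cm tool
4.6333 [0.5136 0.0035 0.1695] [-0.9 -0.6 -0.5] -0.00013498431822137145 yaw -0.096
```

```bash
python3 -m pendant '[[[-1.0,0,0.4],0,-1],[[-0.2,0.2,0],0,-1],[[0,0.3,0],0,-1]]'; python3 d.py
```

```text
time_s: 4.88
position: [0.5026, 0.0071, 0.1634]
orientation: [[0.995, 0.015, 0.097], [-0.097, -0.021, 0.995], [0.017, -1.0, -0.02]]
wrist_force: [-0.4, 0.2, 0.8]
grip_width: 0.0001
rock [ 8.9  -2.57 -7.16] cm tool
lev [-0.13  0.83  0.12] cm tool
bun [ 7.54 -2.29  2.84] cm tool
4.8833 [0.5026 0.0071 0.1634] [-0.4  0.2  0.8] 5.6981192352471864e-05 yaw -0.097
```

```bash
python3 -m pendant '[[[-0.2,0.8,0.1],0,-1],[[-0.2,0.8,0.1],0,-1],[[-0.2,0.8,0],0,-1],[[-0.1,0.7,0],0,-1]]'; python3 d.py
```

```text
time_s: 5.22
position: [0.502, 0.0082, 0.1385]
orientation: [[0.995, 0.029, 0.097], [-0.097, -0.023, 0.995], [0.031, -0.999, -0.02]]
wrist_force: [-5.5, 1.3, 11.7]
grip_width: 0.0003
rock [ 9.08 -4.92 -7.31] cm tool
lev [-0.   -1.65 -0.03] cm tool
bun [ 7.71 -4.66  2.68] cm tool
5.2167 [0.502  0.0082 0.1385] [-5.5  1.3 11.7] 0.0003103467328564149 yaw -0.097
```

```bash
python3 -m pendant '[[[-0.2,0.8,0],0,-1],[[-0.2,0.8,0],0,-1],[[-0.1,0.7,0],0,-1],[[-0.1,0.5,0],0,-1]]'; python3 d.py
```

```text
time_s: 5.55
position: [0.5016, 0.0083, 0.116]
orientation: [[0.994, 0.041, 0.097], [-0.096, -0.024, 0.995], [0.044, -0.999, -0.02]]
wrist_force: [0.7, 0.6, -0.3]
grip_width: 0.0002
rock [ 9.28 -7.06 -7.36] cm tool
lev [ 0.16 -3.9  -0.07] cm tool
bun [ 7.91 -6.82  2.63] cm tool
5.55 [0.5016 0.0083 0.116 ] [ 0.7  0.6 -0.3] 0.00015493939657209516 yaw -0.096
```

```bash
python3 -m pendant '[[[-0.1,0.3,0],0,-1],[[0,0.2,0],0,-1],[[0,0,0],0,-1]]'; python3 d.py
```

```text
time_s: 5.8
position: [0.5013, 0.0085, 0.1135]
orientation: [[0.994, 0.043, 0.097], [-0.096, -0.024, 0.995], [0.045, -0.999, -0.02]]
wrist_force: [-0.2, 0.3, -0.1]
grip_width: -0.0001
rock [ 9.33 -7.29 -7.39] cm tool
lev [ 0.21 -4.14 -0.1 ] cm tool
bun [ 7.97 -7.05  2.61] cm tool
5.8 [0.5013 0.0085 0.1135] [-0.2  0.3 -0.1] -0.0001490535091219712 yaw -0.096
```

```bash
python3 -m pendant '[[[0,-2,0],0,-1],[[0,-2.5,0],0,-1],[[0,-2.5,0],0,-1],[[0,-2.5,0],0,-1],[[0,-1.5,0],0,-1],[[0,-0.5,0],0,-1]]'; python3 d.py;  python3 - <<'E'
from h import *
b=grab('side','side3')
cv2.imwrite('pics/c3.png',cv2.resize(b['color'][130:230,210:340],(780,600),interpolation=cv2.INTER_CUBIC))
E
```

```text
time_s: 6.3
position: [0.493, 0.0118, 0.2284]
orientation: [[0.995, 0.034, 0.096], [-0.095, -0.023, 0.995], [0.037, -0.999, -0.02]]
wrist_force: [0.4, 0.2, 0.6]
grip_width: 0.0004
rock [ 9.7   4.15 -7.42] cm tool
lev [ 0.61  7.37 -0.12] cm tool
bun [8.34 4.4  2.58] cm tool
6.3 [0.493  0.0118 0.2284] [0.4 0.2 0.6] 0.0003701440871800759 yaw -0.096
```

View pics/c3.png

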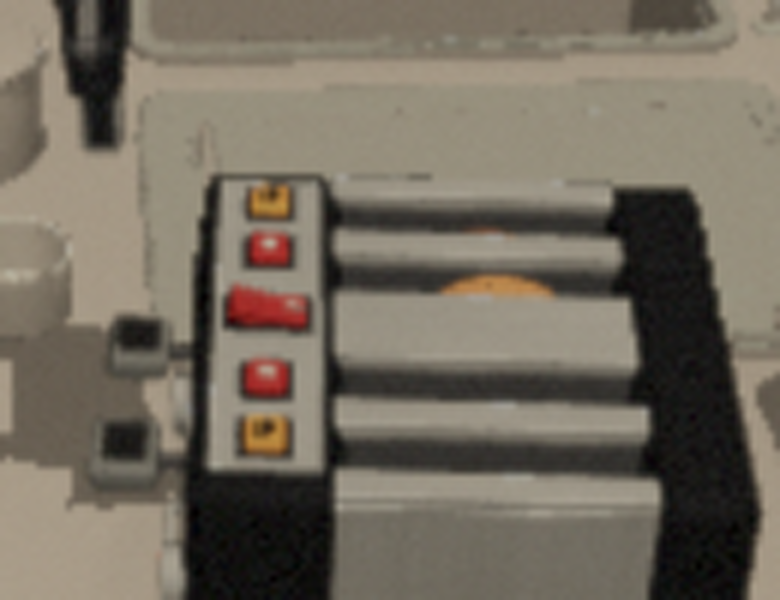

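The left knob at (140,343) sits lower than before, both bun halves are down (heel top at (497,285)), and the rocker is on. Next I move above the left bun key.

```bash
python3 -m pendant '[[[2.5,0,0.8],0,-1],[[2.5,0,0.8],0,-1],[[2.0,0.3,0.6],0,-1],[[0.5,0.5,0.2],0,-1],[[0,0,0],0,-1]]'; python3 d.py
```

```text
time_s: 6.77
position: [0.5701, 0.0289, 0.217]
orientation: [[0.995, 0.03, 0.096], [-0.096, -0.023, 0.995], [0.032, -0.999, -0.02]]
wrist_force: [-0.6, -0.6, -1.1]
grip_width: 0.0005
rock [ 2.25  2.78 -9.88] cm tool
lev [-6.83  6.04 -2.59] cm tool
bun [0.89 3.03 0.12] cm tool
6.7667 [0.5701 0.0289 0.217 ] [-0.6 -0.6 -1.1] 0.000517934442187794 yaw -0.096
```

```bash
python3 -m pendant '[[[0.7,0.8,0.1],0,-1],[[0.1,0.8,0],0,-1],[[0,0.3,0],0,-1]]'; python3 d.py; python3 - <<'E'
from h import *
b=grab('side','side4')
cv2.imwrite('pics/c4.png',cv2.resize(b['color'][130:200,220:300],(640,560),interpolation=cv2.INTER_CUBIC))
E
```

```text
time_s: 7.02
position: [0.5764, 0.0284, 0.1938]
orientation: [[0.995, 0.025, 0.096], [-0.096, -0.024, 0.995], [0.027, -0.999, -0.021]]
wrist_force: [-0.1, -0.2, -1.2]
grip_width: -0.0002
rock [ 1.69  0.44 -9.93] cm tool
lev [-7.37  3.74 -2.64] cm tool
bun [0.34 0.69 0.06] cm tool
7.0167 [0.5764 0.0284 0.1938] [-0.1 -0.2 -1.2] -0.00018841237122759006 yaw -0.096
```

View pics/c4.png

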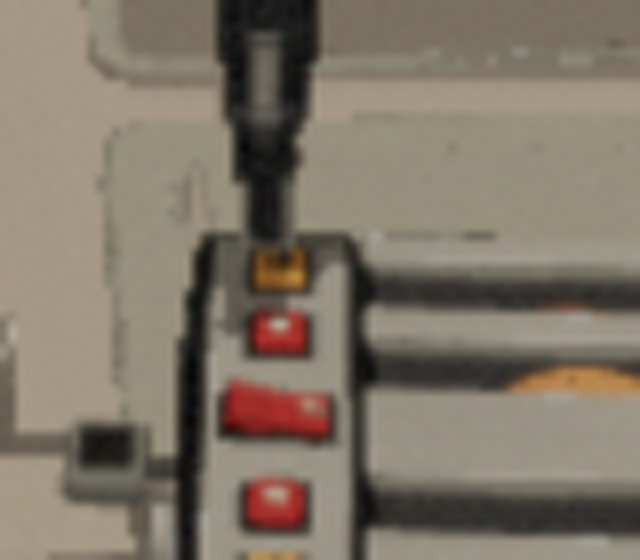

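The tips at (268,240) stand over the amber key at (280,265), about 3-4 mm short of its centre, which agrees with the computed offset. Pressing.

```bash
python3 -m pendant '[[[0.3,0.3,0],0,-1],[[0,0.4,0],0,-1],[[0,0.4,0],0,-1],[[0,0.3,0],0,-1]]'; python3 d.py
```

```text
time_s: 7.4
position: [0.5785, 0.0276, 0.1817]
orientation: [[0.995, 0.025, 0.097], [-0.096, -0.023, 0.995], [0.027, -0.999, -0.02]]
wrist_force: [-11.2, 0.9, 23.5]
grip_width: 0.0001
rock [ 1.52 -0.79 -9.9 ] cm tool
lev [-7.55  2.52 -2.62] cm tool
bun [ 0.15 -0.53  0.09] cm tool
7.4 [0.5785 0.0276 0.1817] [-11.2   0.9  23.5] 8.223355471534676e-05 yaw -0.096
```

The tips are 5.3 mm below the key's rest height, against a hard stop at 23 N, so the key is fully in. I hold briefly, then release and retreat.

```bash
python3 -m pendant '[[[0,0.2,0],0,-1],[[0,-0.6,0],0,-1],[[0,-1.5,0],0,-1],[[0,-2,0],0,-1],[[-2,-2,1],0,-1],[[-3,-1,2],0,-1],[[-3,0,2],0,-1],[[-2,0,2],0,-1],[[0,0,0],0,-1],[[0,0,0],0,-1],[[0,0,0],0,-1],[[0,0,0],0,-1]]'; python3 - <<'E'
from h import *
a=grab('top','top5');b=grab('side','side5')
cv2.imwrite('pics/c5.png',np.hstack([cv2.resize(a['color'][110:240,225:355],(400,400)),cv2.resize(b['color'][140:240,210:310],(400,400),interpolation=cv2.INTER_CUBIC)]))
for p in((246,175),(259,182)): print(world(a,*p).round(4),world(load('top0'),*p).round(4))
for p in((254,163),(254,171),(233,176)): print(world(b,*p).round(4),world(load('side0'),*p).round(4))
# bystanders: image change outside arm
E
```

```text
time_s: 8.4
position: [0.4824, 0.1094, 0.2562]
orientation: [[0.994, 0.036, 0.1], [-0.099, -0.022, 0.995], [0.038, -0.999, -0.019]]
wrist_force: [-0.4, 0.4, 0.1]
grip_width: -0.0001
[0.5799 0.0282 0.1862] [0.578  0.0273 0.191 ]
[ 0.5737 -0.0184  0.1908] [ 0.5744 -0.0181  0.189 ]
[0.5786 0.0197 0.1876] [0.5786 0.0192 0.188 ]
[ 0.5749 -0.0245  0.1874] [ 0.5751 -0.0229  0.1863]
[0.5211 0.2141 0.0031] [ 0.5112 -0.0006  0.1539]
```

View pics/c5.png

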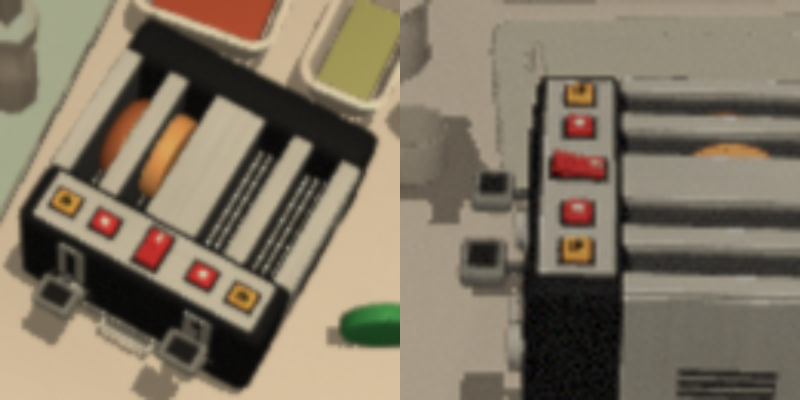

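The left lever is down, with its knob at (493,190) against the right one at (485,260). The buns are down, the rocker is on, the key is out again (side depth 187.6 mm, unchanged), and the arm is clear.

```bash
python3 -c "
from cell import arm
print(arm.finish_job())"
```

```text
the job is handed in; nothing more can be done
None
```

I did all three steps in order with the closed fingers and handed the job in at about 8.5 s of the 48 s allowed. No verdict was reported.

1. **Rocker:** I pressed the rear end down to a hard stop, with the tips at 186 mm height. Later pictures show it leaning rear end down, so it is on.
2. **Left lever:** I pushed it down with up to about 12 N. The force fell to zero at about 39 mm, and I followed it down to 113.5 mm. After I let go, the pictures show it staying down with both bun halves low in their slots.
3. **Left bun key:** I pressed it about 5 mm to a hard stop at 23 N and let it go. The side camera's depth puts it back at its rest height of 187.6 mm.

In the last picture the right lever is still up, and the stop keys and right key look unpressed. The arm stands clear of everything, with the wrist force near zero. I never went near the tongs, timer and other bystanders, but I did not measure their positions at the end.

Two measurements disagreed:
- **Two-camera heights:** these came out 3 to 6 mm lower than the camera depths and the heights given in the task, so I used the depths and given heights.
- **Top-camera depth of the bun key:** it read 191 mm before the press and 186 mm after. I put that down to noise, because the side camera showed no change and the key looks fully out.

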